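# Put the screwdriver away in the one empty bore of a sloping rack

## Robot

A 6-joint arm with a two-finger parallel gripper is mounted at the origin on a cart in front of the work surface, level with it; the furniture and walls round the work are solid. World frame = base frame: x ahead of the robot, y to its left, z up, the work surface at z = 0. Lengths are in m, angles in rad, forces in N, time in s.
With the tool pointing down it reaches from about 0.25 to 0.775 m from the base axis. Payload 4 kg.
Tool frame: the origin (TCP) lies on the centre line of the jaws, within the pads' length; the fingertips stand 25 mm ahead of it and the grasp point (between the pads) lies 6 mm ahead of it; z points along the fingers, y is the line along which they close (so a half turn about z gives the same grasp; the last joint's range is limited). The gripper opens to 94 mm and grips with 3 to 60 N. Pads are 16 mm wide; open, the fingers measure 119 mm over their backs; the gripper's body (75 mm by 177 mm) begins 78 mm behind the grasp point.
Start: joints at [-0.103, 0.087, 1.371, -0, 1.684, -0.103], TCP at [0.55, -0, 0.231] pointing down, gripper open.
Joint ranges: [-3.1, 3.1], [-0.76, 2.03], [0.27, 2.55], [-1.08, 4.22], [0.17, 2.65], [-2.57, 2.57]. Speed limits (rad/s): [2.79, 2.79, 3.14, 3.14, 3.14, 3.14].

## Interface

Orientations are given as [roll, pitch, yaw] about the fixed x, y, z axes, in that order (R = Rz(yaw) Ry(pitch) Rx(roll)).
In Python, from bench import robot, imaging gives the robot as it stands. The module is installed in compiled form; this text tells all that it offers.
- The arm moves only by the tool drive_tool, never from a script. Its argument "series" is a list of rows, each a list of 3 entries, a list of its own where there are three numbers: the finger opening in m, from 0 to 0.094, then the shift along the tool's x, y, z in m, then the turn, a rotation vector about the tool's x, y, z in rad. A call has 1 to 5 rows; each row is the pose to reach, as a shift and turn from the pose commanded when the call began, along the tool's axes at that moment; what a row does not reach only later rows make up. A row lasts 1/8 s, in which the tool goes at most 62.5 mm and 10.7 degrees, less where a joint would pass 70% of its speed; a pose out of reach is approached as far as the arm can. A call with a gripper value outside its range is refused whole. The fingers move at their own pace and stop on an object; the grip force is fixed at half the most. Time passes only in rows, so rows that repeat a pose let the fingers close. It gives the time, the measured TCP pose, the force, the opening and the grip force at its end, in the units of the state.
- robot.get_obs(): the state, without advancing time (a new reading comes with each control period).
- imaging.snapshot(name): name is "scene" or "side" or "wrist"; returns the picture (420x560x3 uint8, red, green, blue); there is no depth.
- imaging.get_calibration(name): a dict with "intrinsics" (3x3 intrinsics, pixels), "position" and "rotation" of the camera in the world. Camera axes: x right, y up, looking along -z (the intrinsics and any distortion apply to the point x, -y, -z); pixel columns grow to the right and rows downward; lengths in m; the calibration is good to about 2 mm. A picture is of the moment at which its call begins: read the wrist's pose just before it. get_calibration takes no time and is no camera call; for the wrist camera it gives the pose at the moment of the call.
- robot.close_job(): hands the job in; it is judged then, once.
The state is a dict: "time": time; "joint_positions": joint angles; "qvel": joint speeds; "joint_torque": joint torques, N m; "tool_pos": TCP position; "ee_rot": TCP orientation; "wrist_force": force on the tool from outside, world axes, zero at the start; "wrist_torque": the same for the moment, N m; "width": finger opening in m; "finger_force": force on a finger pad.
Only numpy, scipy, OpenCV 4.12 (cv2) and the standard library are available. Lean on these libraries where they do the work, as an engineer would, in place of code of your own. Each camera call takes 0.05 s, during which the arm holds its last target. There are 200 camera calls.

## Task

Pick up the screwdriver from the bench and put it away, blade first, in the sloping covered rack. Only one of the three bores is empty; short bits sit out of sight in the other two, so feel for the empty one with the blade. Push the screwdriver fully home, handle against the cover plate, let go of it, and leave the other things on the bench where they are.

Things in the scene. Friction and masses are not known exactly. Their poses are not given: they have to be found in the camera images.
- screwdriver: the only screwdriver, 192 mm long, 90 g, lying on the bench: a round plastic handle 25 mm in diameter and 98 mm long with a straight steel shank 6 mm in diameter. Origin on the bench below the middle of its length; its y axis runs along the tool from blade to handle; as it lies z is up and the tool's centre line is 12.5 mm above the origin; the handle spans y = -2 to +96 mm, the blade ends at y = -96 mm.
- driver_tip (a point): end of the screwdriver's blade, on its centre line (body axes)
- driver_shoulder (a point): front end of the screwdriver's handle, where the shank leaves it, on the centre line, 94 mm from the blade's end (body axes)
- eyelet_a (a point): centre of the first eyelet (hole) on the outer face of the rack's steel cover plate. Eyelets a, b, c stand in a level row, 46 mm apart, a nearest the robot. At each of the three points z points out of the hole (35 degrees above level), y runs level along the row from c to a, x points up the face.
- eyelet_b (a point): centre of the middle eyelet, axes as at eyelet_a. All eyelets are alike: a round hole 11 mm in diameter with a 3 mm countersink (17 mm across at the face) through an 8 mm cover plate; behind it a straight bore 12 x 12 mm whose floor is 98 mm below the face.
- eyelet_c (a point): centre of the last eyelet, farthest from the robot, axes as at eyelet_a. In two of the three bores, not always the same ones, a fixed short bit fills the bore from about 45 mm below the face: there the handle stops some 40 mm short of the plate. In the empty one it goes in until the handle meets the plate.
- rack: the rack, fixed to the bench: a wooden block 152 mm wide and 44 mm thick, with a 158 x 50 mm steel cover plate, on a dark steel stand with a base plate 150 x 166 mm; the cover's middle is 94 mm above the bench and nothing stands higher than about 120 mm. Origin on the bench under the middle of the base; z up, its -x side is the side the eyelets face.
- pliers: pliers, 182 mm long, 12 mm thick, lying on the bench, to be left alone; origin at the middle of the underside
- offcut: wooden offcut 40 x 140 x 28 mm, to be left alone; origin at the middle of the underside
- tape_measure: tape measure 35 x 67 x 60 mm, to be left alone; origin at the middle of the underside
- tape_roll: roll of tape lying flat, 101 mm across, 25 mm high, to be left alone; origin at the middle of the underside
- spanner: spanner 191 mm long, 8 mm thick, lying on the bench, to be left alone; origin at the middle of the underside

How it is judged:
By the outcome, as a careful person would: the job done as asked, in the order asked, and still so for the second after the job is handed in, with the robot touching nothing.
It also fails if it takes over 67 s, if anything falls off the work surface, if the arm or the gripper's body presses on something with over 40 N, if the wrist force passes 120 N, or if a joint passes its speed limit or range.

## Working session

There is one attempt and no reset: what is moved stays moved. The work goes in short steps, Python scripts to look and compute and a tool call to move; the robot and the scene stay as the last step left them, time stands still between calls to the robot, and variables do not carry over. Pictures are saved under pics/ and viewed, at most 10 in all, crops included, and the job is handed in when it is done.

Besides the shell and the picture viewer there is one more tool, called after ">>>" as name([rows], argument=value, ...), one row to a line, values as JSON. drive_tool: Moves the arm, as the interface text tells. Its arguments: {"type":"object","properties":{"series":{"type":"array"}},"required":["series"]}

```bash
mkdir -p pics; cat > h.py <<'E'
import numpy as np, cv2
from scipy.spatial.transform import Rotation as Ro
from bench import robot, imaging
def snap(n,f):
    c=imaging.get_calibration(n); im=imaging.snapshot(n); cv2.imwrite(f'pics/{f}.png',im[:,:,::-1]); return im,c
def ray(c,u,v):
    K=np.array(c['intrinsics']); d=np.linalg.inv(K)@[u,v,1]; R=np.array(c['rotation'])
    if R.shape!=(3,3): print('rot',R)
    return np.array(c['position']),R@(d*[1,-1,-1])
def plane(c,u,v,z):
    o,d=ray(c,u,v); return o+d*(z-o[2])/d[2]
def tri(rs):
    A=np.zeros((3,3));b=np.zeros(3)
    for o,d in rs:
        d=d/np.linalg.norm(d);P=np.eye(3)-np.outer(d,d);A+=P;b+=P@o
    p=np.linalg.solve(A,b); return p,[np.linalg.norm((np.eye(3)-np.outer(d,d)/(d@d))@(p-o)) for o,d in rs]
def proj(c,p):
    q=np.array(c['rotation']).T@(np.array(p)-c['position']); q=q*[1,-1,-1]; q=np.array(c['intrinsics'])@q; return q[:2]/q[2]
E
python3 - <<'E'
from h import *
np.set_printoptions(precision=4,suppress=True)
ims=[]
for n in ['scene','side','wrist']:
    im,c=snap(n,n+'0'); ims.append(im); print(n,c)
cv2.imwrite('pics/ss.png',cv2.resize(np.hstack(ims[:2])[:,:,::-1],(800,300)))
print(robot.get_obs())
E
```

```text
scene {'intrinsics': array([[513.0295,   0.    , 274.0989],
       [  0.    , 513.0295, 214.9203],
       [  0.    ,   0.    ,   1.    ]]), 'position': array([ 0.1107, -0.938 ,  1.009 ]), 'rotation': array([ 0.8234, -0.0214, -0.3846])}
side {'intrinsics': array([[382.1399,   0.    , 291.2152],
       [  0.    , 382.1399, 209.49  ],
       [  0.    ,   0.    ,   1.    ]]), 'position': array([0.033 , 0.8779, 0.856 ]), 'rotation': array([ 0.9282,  0.0055, -2.6544])}
wrist {'intrinsics': array([[334.8375,   0.    , 280.9656],
       [  0.    , 334.8375, 208.9319],
       [  0.    ,   0.    ,   1.    ]]), 'position': array([0.5499, 0.0668, 0.383 ]), 'rotation': array([-0.232 ,  0.0026, -0.0008])}
{'time': 0.15, 'joint_positions': array([-0.1031,  0.0878,  1.3719,  0.    ,  1.6836, -0.1031]), 'qvel': array([-0.0001, -0.0021, -0.004 ,  0.0018, -0.0009, -0.001 ]), 'joint_torque': array([  0.0012, -34.0636, -30.2795,   0.0719,   0.0304,  -0.0001]), 'tool_pos': array([0.5496, 0.    , 0.2296]), 'ee_rot': array([-3.1399, -0.0002,  1.5708]), 'wrist_force': array([ 0.4727, -0.2597,  0.3973]), 'wrist_torque': array([-0.04  ,  0.0191, -0.0228]), 'finger_force': 0.0, 'width': 0.09388456529351337}
```

View pics/scene0.png

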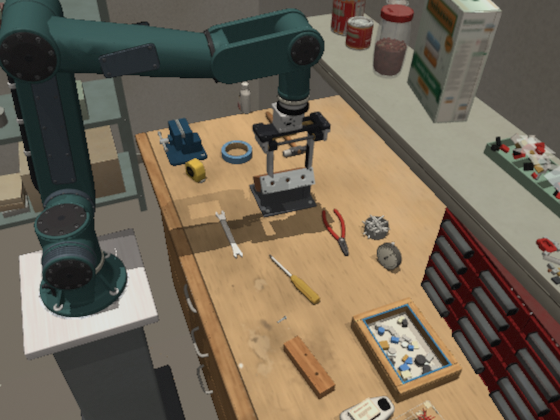

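View pics/side0.png

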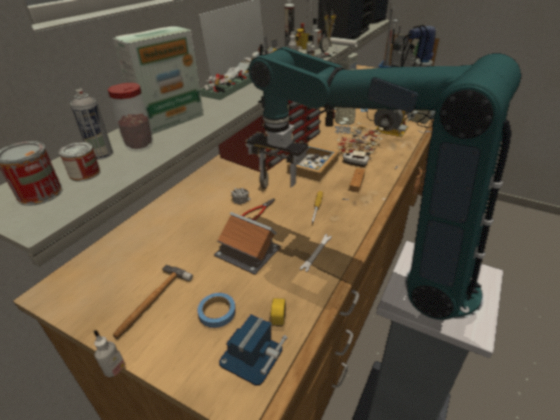

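The scene picture shows the screwdriver with its blade near (270,257) and its handle end near (318,300). The rack's cover plate is near (290,182) and faces the scene camera. The side picture shows the driver at (317,205) and the back of the rack at (248,243). Next I'll zoom in.

```bash
sed -i "s/    if R.shape.*/    R=Ro.from_euler('xyz',c['rotation']).as_matrix()/; s/np.array(c\['rotation'\]).T@/Ro.from_euler('xyz',c['rotation']).as_matrix().T@/" h.py
python3 - <<'E'
from h import *
s=cv2.imread('pics/scene0.png'); d=cv2.imread('pics/side0.png'); w=cv2.imread('pics/wrist0.png')
def cr(im,u,v,w_,h_): return cv2.resize(im[v:v+h_,u:u+w_],(400,300),interpolation=cv2.INTER_CUBIC)
cv2.imwrite('pics/m1.png',np.vstack([np.hstack([cr(s,245,160,80,60),cr(s,255,245,80,60)]),np.hstack([cr(d,280,180,80,60),cr(w,0,0,560,420)])]))
E
```

```text
(no output)
```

View pics/m1.png

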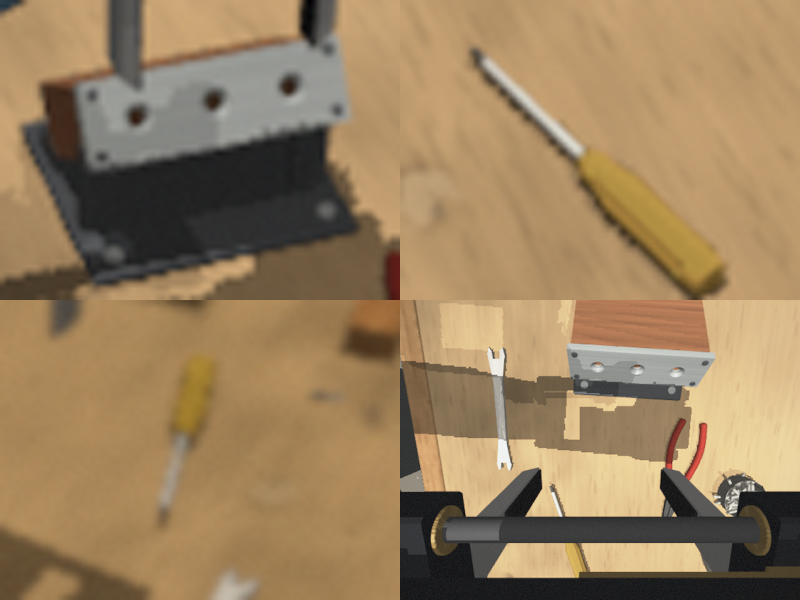

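Mosaic: in the scene picture the eyelets a, b, c are at about (272.2,182.8), (287.6,179.8) and (303,177). In the wrist picture they are at about (276,94), (332,98) and (388,101.5). For the driver (tip, shoulder, end), the scene view gives (269.6,255.4), (291.8,277.6), (318,301) and the side view gives (312.4,224.4), (316.2,207.2), (320.4,191.6).

```bash
python3 - <<'E'
from h import *
np.set_printoptions(precision=4,suppress=True)
C={'s':dict(intrinsics=[[513.0295,0,274.0989],[0,513.0295,214.9203],[0,0,1]],position=[.1107,-.938,1.009],rotation=[.8234,-.0214,-.3846]),
'd':dict(intrinsics=[[382.14,0,291.2152],[0,382.14,209.49],[0,0,1]],position=[.033,.8779,.856],rotation=[.9282,.0055,-2.6544]),
'w':dict(intrinsics=[[334.8375,0,280.9656],[0,334.8375,208.9319],[0,0,1]],position=[.5499,.0668,.383],rotation=[-.232,.0026,-.0008])}
import json; json.dump(C,open('cal0.json','w'))
for n,a,b in [('tip',(269.6,255.4),(312.4,224.4)),('sh',(291.8,277.6),(316.2,207.2)),('end',(317,300),(320.4,191.6))]:
    print(n,*tri([ray(C['s'],*a),ray(C['d'],*b)]),plane(C['s'],*a,.0125),plane(C['d'],*b,.0125))
E_=[]
for n,a,b in [('a',(272.2,182.8),(275.8,93.8)),('b',(287.6,179.8),(331.8,98)),('c',(303,177),(387.8,101.5))]:
    p,e=tri([ray(C['s'],*a),ray(C['w'],*b)]); E_.append(p); print(n,p,e)
y=E_[0]-E_[2]; print(np.linalg.norm(y),y/np.linalg.norm(y))
E
```

```text
tip [ 0.4649 -0.0836  0.0037] [np.float64(0.002147474175645481), np.float64(0.0021474741756456884)] [ 0.4641 -0.0902  0.0125] [ 0.4581 -0.0729  0.0125]
sh [ 0.491  -0.1769  0.0075] [np.float64(0.0006370619942586651), np.float64(0.0006370619942586364)] [ 0.4884 -0.1809  0.0125] [ 0.489  -0.171   0.0125]
end [ 0.5166 -0.2692  0.0146] [np.float64(2.224627929363094e-05), np.float64(2.2246279293721848e-05)] [ 0.5174 -0.2679  0.0125] [ 0.5178 -0.2721  0.0125]
a [0.5447 0.0957 0.0935] [np.float64(0.0002289281481704285), np.float64(0.00022892814817049957)]
b [0.5906 0.0924 0.0939] [np.float64(0.0003819999510696641), np.float64(0.00038199995106966866)]
c [0.6372 0.0896 0.0932] [np.float64(0.00022790107717834753), np.float64(0.0002279010771783818)]
0.09267816821724773 [-0.9978  0.0665  0.0033]
```

>>> drive_tool([
  [0.06,[-0.045,-0.01,0.016],[0,0,-0.06]],
  [0.06,[-0.09,-0.02,0.032],[0,0,-0.12]],
  [0.06,[-0.135,-0.028,0.048],[0,0,-0.18]],
  [0.06,[-0.18,-0.037,0.064],[0,0,-0.24]],
  [0.06,[-0.223,-0.046,0.08],[0,0,-0.288]],
])

```text
time: 0.78
tool_pos: [0.5034, -0.2244, 0.1496]
ee_rot: [-3.141, -0.0, 1.86]
wrist_force: [-0.1, 0.8, -0.3]
width: 0.0603
finger_force: 0.0
```

>>> drive_tool([
  [0.06,[0,0,0],[0,0,0]],
  [0.06,[0,0,0],[0,0,0]],
  [0.06,[0,0,0],[0,0,0]],
])

```text
time: 1.15
tool_pos: [0.5047, -0.222, 0.1512]
ee_rot: [3.14, 0.001, 1.86]
wrist_force: [0.5, -0.5, 0.4]
width: 0.06
finger_force: 0.0
```

```bash
python3 - <<'E'
from h import *
np.set_printoptions(precision=4,suppress=True)
im,c=snap('wrist','wrist1'); o=robot.get_obs(); print(o['tool_pos'],o['ee_rot'],c)
R=Ro.from_euler('xyz',o['ee_rot']).as_matrix()
def sh(d):return o['tool_pos']+R@np.array(d)
for p in [(0,0,.006),(0,0,.025)]: print(proj(c,sh(p)))
cb=np.array(c['position']); print('cam in tool',R.T@(cb-o['tool_pos']))
E
```

```text
[ 0.5047 -0.222   0.1513] [3.1404 0.0008 1.8605] {'intrinsics': array([[334.8375,   0.    , 280.9656],
       [  0.    , 334.8375, 208.9319],
       [  0.    ,   0.    ,   1.    ]]), 'position': array([ 0.4856, -0.1579,  0.3047]), 'rotation': array([-0.2327, -0.0007,  0.2887])}
[280.9331 264.4779]
[280.9512 251.3138]
cam in tool [ 0.0667  0.0002 -0.1535]
```

View pics/wrist1.png

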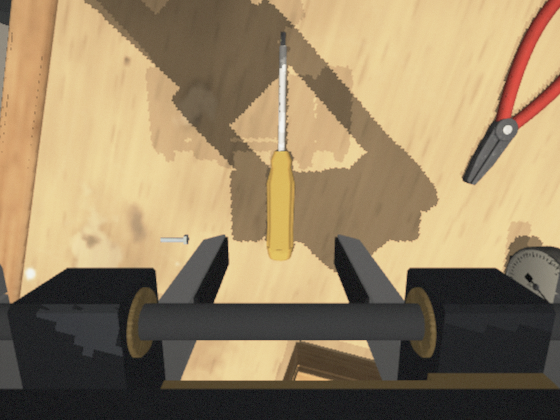

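The wrist view shows the driver almost in line with the tool, with its tip at (283,33), shoulder at (281.5,152) and handle end at (281,257).

```bash
python3 - <<'E'
from h import *
import json
np.set_printoptions(precision=4,suppress=True)
C=json.load(open('cal0.json'));c=imaging.get_calibration('wrist');o=robot.get_obs()
R=Ro.from_euler('xyz',o['ee_rot']).as_matrix()
for n,a,b in [('tip',(283,33),(269.6,255.4)),('sh',(281.5,152),(291.8,277.6)),('end',(281,257),(317.5,301))]:
    p=plane(c,*a,.0125); print(n,tri([ray(c,*a),ray(C['s'],*b)]),p,'tool',R.T@(p-o['tool_pos']))
E
```

```text
tip (array([ 0.466 , -0.0842,  0.0059]), [np.float64(0.0005451918384099048), np.float64(0.0005451918384100107)]) [ 0.466  -0.0855  0.0125] tool [0.1419 0.0017 0.1387]
sh (array([ 0.4914, -0.176 ,  0.0058]), [np.float64(0.00042086631178071045), np.float64(0.0004208663117807493)]) [ 0.4916 -0.1758  0.0125] tool [0.0482 0.0005 0.1388]
end (array([ 0.5187, -0.2692,  0.0097]), [np.float64(0.0002739297176619565), np.float64(0.00027392971766192485)]) [ 0.5186 -0.2682  0.0125] tool [-0.0482 -0.      0.1388]
```

>>> drive_tool([
  [0.06,[0,0,0.04],[0,0,0]],
  [0.06,[0,0,0.08],[0,0,0]],
  [0.06,[0,0,0.11],[0,0,0.005]],
  [0.06,[0,0,0.122],[0,0,0.01]],
  [0.06,[0,0,0.122],[0,0,0.01]],
])

```text
time: 1.82
tool_pos: [0.5042, -0.2224, 0.0284]
ee_rot: [-3.141, -0.0, 1.85]
wrist_force: [0.2, -0.4, 0.0]
width: 0.0602
finger_force: 0.0
```

>>> drive_tool([
  [0.01,[0,0,0],[0,0,0]],
  [0.01,[0,0,0],[0,0,0]],
  [0.01,[0,0,0],[0,0,0]],
  [0.01,[0,0,0],[0,0,0]],
  [0.01,[0,0,0],[0,0,0]],
])

```text
time: 2.45
tool_pos: [0.5043, -0.2232, 0.029]
ee_rot: [3.141, 0.001, 1.849]
wrist_force: [-0.1, 0.3, 2.6]
width: 0.0243
finger_force: 30.0
```

>>> drive_tool([
  [0.01,[0,0,0],[0,0,0]],
  [0.01,[0,0,0],[0,0,0]],
])

```text
time: 2.7
tool_pos: [0.5043, -0.2232, 0.029]
ee_rot: [3.141, 0.001, 1.849]
wrist_force: [0.0, -0.1, 3.6]
width: 0.0244
finger_force: 30.0
```

>>> drive_tool([
  [0.01,[0,0,-0.03],[0,0,0]],
  [0.01,[0,0,-0.08],[0,0,0]],
  [0.01,[0,0,-0.13],[0,0,0]],
  [0.01,[0,0,-0.18],[0,0,0]],
  [0.01,[0,0,-0.18],[0,0,0]],
])

```text
time: 3.32
tool_pos: [0.506, -0.2241, 0.2133]
ee_rot: [3.135, 0.007, 1.849]
wrist_force: [-0.3, -1.1, -1.2]
width: 0.0239
finger_force: 30.0
```

```bash
cat > tgt.py <<'E'
from h import *
np.set_printoptions(precision=4,suppress=True)
L=.142; OFF=np.array([0,0,.0155]) # tip in tool frame = (L,dy,.0155)
Y=np.array([-.9978,.0665,0]); Y/=np.linalg.norm(Y)
h=np.array([-Y[1],Y[0],0])
if h[1]>0:h=-h
Z=h*np.cos(np.radians(35))+np.array([0,0,np.sin(np.radians(35))])
E={'a':np.array([.5447,.0957,.0935]),'b':np.array([.5909,.0926,.0935]),'c':np.array([.6370,.0895,.0935])}
def goal(k,depth,tip):
    # driver axis direction in tool ~ x ; tool x=-Z, tool y = -Y
    ax=np.array(tip[0]);
    Rg=np.column_stack([-Z,-Y,np.cross(-Z,-Y)])
    return E[k]-Z*depth-Rg@np.array(tip),Rg
def delta(k,depth,tip):
    o=robot.get_obs();R=Ro.from_euler('xyz',o['ee_rot']).as_matrix()
    p,Rg=goal(k,depth,tip)
    print(k,'goal',p,'shift',R.T@(p-o['tool_pos']),'turn',Ro.from_matrix(R.T@Rg).as_rotvec())
E
python3 - <<'E'
from tgt import *
im,c=snap('wrist','w2'); o=robot.get_obs(); print(o['tool_pos'],o['ee_rot'],o['width'],o['wrist_force'])
print(Y,Z)
delta('b',-.03,(L,0,.0155))
print('exp tip',proj(c,o['tool_pos']+Ro.from_euler('xyz',o['ee_rot']).as_matrix()@[L,0,.0155]))
E
```

```text
[ 0.5047 -0.2234  0.2099] [3.1391 0.0026 1.8488] 0.023804335944749937 [-0.113   0.0945 -1.7851]
[-0.9978  0.0665  0.    ] [-0.0545 -0.8173  0.5736]
b goal [ 0.5821 -0.0391  0.2049] shift [0.1559 0.125  0.0049] turn [ 0.108  -0.6026  0.3329]
exp tip [278.1249 -45.7648]
```

View pics/w2.png

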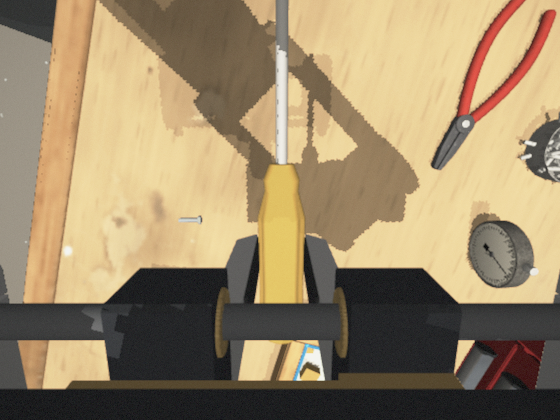

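The screwdriver is held in line with the tool; its shoulder shows at (281,165) and its shank runs up column 281. I'll take it in front of eyelet b.

>>> drive_tool([
  [0.01,[0.02,0.025,-0.02],[0.02,-0.12,0.066]],
  [0.01,[0.05,0.05,-0.03],[0.043,-0.24,0.133]],
  [0.01,[0.085,0.075,-0.03],[0.065,-0.36,0.2]],
  [0.01,[0.12,0.1,-0.02],[0.086,-0.48,0.266]],
  [0.01,[0.15,0.125,0.0],[0.108,-0.603,0.333]],
])

```text
time: 4.0
tool_pos: [0.5828, -0.0428, 0.2067]
ee_rot: [-3.138, 0.614, 1.506]
wrist_force: [0.3, -0.2, -1.5]
width: 0.0243
finger_force: 30.0
```

>>> drive_tool([
  [0.01,[0,0,0],[0,0,0]],
  [0.01,[0,0,0],[0,0,0]],
  [0.01,[0,0,0],[0,0,0]],
  [0.01,[0,0,0],[0,0,0]],
])

```text
time: 4.5
tool_pos: [0.5829, -0.0461, 0.2099]
ee_rot: [-3.141, 0.609, 1.502]
wrist_force: [0.6, 0.2, -0.5]
width: 0.0241
finger_force: 30.0
```

```bash
python3 - <<'E'
from tgt import *
im,c=snap('wrist','w3'); s,cs=snap('scene','s3')
o=robot.get_obs(); print(o['tool_pos'],o['ee_rot'],o['joint_positions'])
delta('b',-.03,(L,0,.0155))
R=Ro.from_euler('xyz',o['ee_rot']).as_matrix()
for p in [(L,0,.0155),(.048,0,.0155)]:
  q=o['tool_pos']+R@np.array(p); print('exp',q,proj(c,q),proj(cs,q))
for k in E: print(k,proj(c,E[k]),proj(cs,E[k]))
cv2.imwrite('pics/m3.png',np.hstack([cv2.resize(im[:,:,::-1],(400,300)),cv2.resize(s[150:210,250:330,::-1],(400,300),interpolation=cv2.INTER_CUBIC)]))
E
```

```text
[ 0.583  -0.0457  0.2097] [-3.1405  0.609   1.5027] [ 0.1384  0.2519  1.3388 -0.5976  1.673   0.1814]
b goal [ 0.5821 -0.0391  0.2049] shift [ 0.0081 -0.0013  0.0003] turn [-0.002  -0.0018 -0.0012]
exp [0.5903 0.0617 0.1158] [280.9527 -45.9946] [292.2978 180.2134]
exp [ 0.585  -0.0153  0.1695] [281.1207 167.7846] [303.2293 182.0121]
a [ 166.1333 -149.9546] [272.289  182.8109]
b [ 277.3684 -150.4383] [287.801  179.8388]
c [ 388.5831 -150.8983] [303.0434 176.92  ]
```

View pics/m3.png

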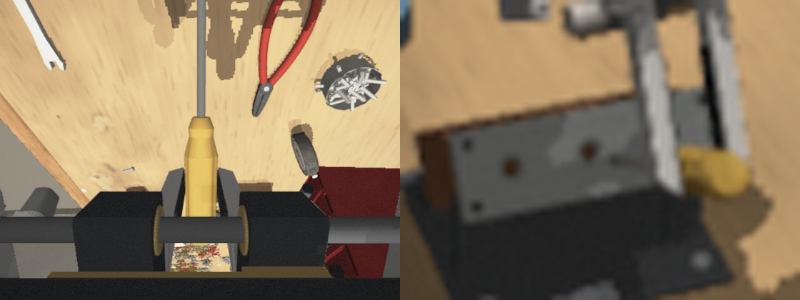

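The tip shows in the scene picture near (292.4,182), about 2 px below where I expected it. I'll enlarge this view and the side view.

```bash
python3 - <<'E'
from tgt import *
d,cd=snap('side','d3'); o=robot.get_obs(); R=Ro.from_euler('xyz',o['ee_rot']).as_matrix()
for p in [(L,0,.0155),(.048,0,.0155),(-.048,0,.0155)]: print(proj(cd,o['tool_pos']+R@np.array(p)))
s=cv2.imread('pics/s3.png'); 
q=proj(cd,o['tool_pos']).astype(int); print(q)
cv2.imwrite('pics/m4.png',np.hstack([cv2.resize(s[165:195,270:310],(400,300),interpolation=cv2.INTER_CUBIC),cv2.resize(d[210:240,250:290,::-1] if 0 else d[q[1]-30:q[1]+30,q[0]-40:q[0]+40,::-1],(400,300),interpolation=cv2.INTER_CUBIC)]))
E
```

```text
[258.222  210.9707]
[271.0722 185.7287]
[283.7761 160.7738]
[275 171]
```

View pics/m4.png

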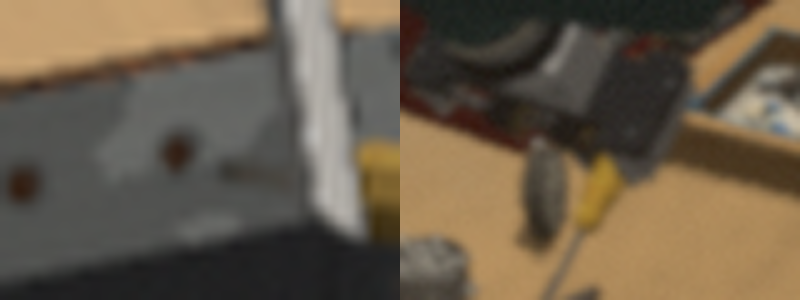

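```bash
python3 - <<'E'
from tgt import *
cs=imaging.get_calibration('scene'); o=robot.get_obs(); R=Ro.from_euler('xyz',o['ee_rot']).as_matrix()
b=np.array([L,0,.0155])
for d in np.eye(3)*.003: print(proj(cs,o['tool_pos']+R@(b+d))-proj(cs,o['tool_pos']+R@b))
E
```

```text
[-0.3264 -0.0535]
[ 1.0201 -0.1941]
[0.1665 1.0672]
```

>>> drive_tool([
  [0.01,[0.01,-0.0013,-0.0022],[-0.002,-0.002,0]],
  [0.01,[0.02,-0.0013,-0.0022],[-0.002,-0.002,0]],
  [0.01,[0.03,-0.0013,-0.0022],[-0.002,-0.002,0]],
  [0.01,[0.038,-0.0013,-0.0022],[-0.002,-0.002,0]],
  [0.01,[0.042,-0.0013,-0.0022],[-0.002,-0.002,0]],
])

```text
time: 5.28
tool_pos: [0.584, -0.0081, 0.1855]
ee_rot: [-3.139, 0.612, 1.508]
wrist_force: [-0.1, 0.4, -1.2]
width: 0.0238
finger_force: 30.0
```

>>> drive_tool([
  [0.01,[0.003,0,0],[0,0,0]],
  [0.01,[0.006,0,0],[0,0,0]],
])

```text
time: 5.52
tool_pos: [0.5845, -0.0038, 0.1829]
ee_rot: [-3.14, 0.612, 1.506]
wrist_force: [-0.1, -0.5, -1.7]
width: 0.0243
finger_force: 30.0
```

```bash
python3 - <<'E'
from tgt import *
o=robot.get_obs(); print(o['tool_pos'],o['wrist_force'],o['wrist_torque']); R=Ro.from_euler('xyz',o['ee_rot']).as_matrix(); print(R.T@o['wrist_force'])
delta('b',0,(L,0,.018))
E
```

```text
[ 0.5845 -0.0038  0.1829] [-0.0642 -0.5421 -1.6734] [ 0.3672  0.0172 -0.035 ]
[ 0.5147 -0.0268  1.683 ]
b goal [ 0.5839 -0.0132  0.1897] shift [-0.0115 -0.     -0.0002] turn [-0.0004  0.0009  0.0012]
```

The tip is 11 mm in with no force on it. I'll go on.

>>> drive_tool([
  [0.01,[0.006,0,0],[0,0,0]],
  [0.01,[0.012,0,0],[0,0,0]],
  [0.01,[0.018,0,0],[0,0,0]],
  [0.01,[0.024,0,0],[0,0,0]],
])

```text
time: 6.02
tool_pos: [0.5857, 0.0161, 0.1688]
ee_rot: [-3.14, 0.612, 1.506]
wrist_force: [0.5, 0.0, -2.0]
width: 0.0238
finger_force: 30.0
```

>>> drive_tool([
  [0.01,[0.003,0,0],[0,0,0]],
  [0.01,[0.006,0,0],[0,0,0]],
  [0.01,[0.009,0,0],[0,0,0]],
])

```text
time: 6.4
tool_pos: [0.5862, 0.0232, 0.1639]
ee_rot: [-3.14, 0.612, 1.506]
wrist_force: [0.1, 0.4, -1.6]
width: 0.0239
finger_force: 30.0
```

>>> drive_tool([
  [0.01,[0.003,0,0],[0,0,0]],
  [0.01,[0.006,0,0],[0,0,0]],
  [0.01,[0.009,0,0],[0,0,0]],
])

```text
time: 6.78
tool_pos: [0.5867, 0.028, 0.1608]
ee_rot: [3.141, 0.618, 1.503]
wrist_force: [-1.6, -9.2, 5.0]
width: 0.0239
finger_force: 30.0
```

```bash
python3 - <<'E'
from tgt import *
o=robot.get_obs(); R=Ro.from_euler('xyz',o['ee_rot']).as_matrix(); print(R.T@o['wrist_force'],o['wrist_torque'])
delta('b',0,(L,0,.018))
E
```

```text
[-10.4138  -0.9661   1.3056] [-1.6889  0.2427 -0.0123]
b goal [ 0.5839 -0.0132  0.1897] shift [-0.0503 -0.      0.0004] turn [-0.0004  0.0075 -0.001 ]
```

Bore b is blocked: I get 10 N at about 46–50 mm. I'll withdraw and try a.

>>> drive_tool([
  [0.01,[-0.015,0,0],[0,0,0]],
  [0.01,[-0.03,0,0],[0,0,0]],
  [0.01,[-0.045,0,0],[0,0,0]],
  [0.01,[-0.06,0,0],[0,0,0]],
  [0.01,[-0.075,0,0],[0,0,0]],
])

```text
time: 7.4
tool_pos: [0.5825, -0.0317, 0.2025]
ee_rot: [-3.14, 0.611, 1.506]
wrist_force: [0.0, -0.6, -1.5]
width: 0.024
finger_force: 30.0
```

>>> drive_tool([
  [0.01,[0,0,0],[0,0,0]],
  [0.01,[0,-0.012,0],[0,0,0]],
  [0.01,[0,-0.024,0],[0,0,0]],
  [0.01,[0,-0.036,0],[0,0,0]],
  [0.01,[0,-0.046,0],[0,0,0]],
])

```text
time: 8.02
tool_pos: [0.5357, -0.0275, 0.2018]
ee_rot: [-3.14, 0.612, 1.507]
wrist_force: [0.0, -0.0, -0.7]
width: 0.0243
finger_force: 30.0
```

>>> drive_tool([
  [0.01,[0,0,0],[0,0,0]],
  [0.01,[0,0,0],[0,0,0]],
  [0.01,[0,0,0],[0,0,0]],
])

```text
time: 8.4
tool_pos: [0.537, -0.0278, 0.2018]
ee_rot: [-3.14, 0.612, 1.506]
wrist_force: [0.3, -0.1, -0.5]
width: 0.0243
finger_force: 30.0
```

```bash
python3 - <<'E'
from tgt import *
o=robot.get_obs(); R=Ro.from_euler('xyz',o['ee_rot']).as_matrix(); print(R.T@o['wrist_force'],o['wrist_torque'])
delta('a',0,(L,0,.018))
E
```

```text
[0.2029 0.3225 0.4382] [ 0.3777 -0.0191 -0.0041]
a goal [ 0.5377 -0.0101  0.1897] shift [ 0.0215 -0.0005 -0.0003] turn [-0.0004  0.0008  0.0014]
```

>>> drive_tool([
  [0.01,[0.01,0,0],[0,0,0]],
  [0.01,[0.018,0,0],[0,0,0]],
  [0.01,[0.024,0,0],[0,0,0]],
  [0.01,[0.03,0,0],[0,0,0]],
  [0.01,[0.034,0,0],[0,0,0]],
])

```text
time: 9.02
tool_pos: [0.5385, 0.0004, 0.182]
ee_rot: [-3.14, 0.612, 1.507]
wrist_force: [0.4, -0.9, -1.3]
width: 0.0237
finger_force: 30.0
```

>>> drive_tool([
  [0.01,[0.006,0,0],[0,0,0]],
  [0.01,[0.012,0,0],[0,0,0]],
  [0.01,[0.018,0,0],[0,0,0]],
  [0.01,[0.023,0,0],[0,0,0]],
  [0.01,[0.027,0,0],[0,0,0]],
])

```text
time: 9.65
tool_pos: [0.54, 0.0223, 0.1666]
ee_rot: [-3.14, 0.612, 1.506]
wrist_force: [0.5, 0.9, -1.6]
width: 0.0239
finger_force: 30.0
```

>>> drive_tool([
  [0.01,[0.003,0,0],[0,0,0]],
  [0.01,[0.006,0,0],[0,0,0]],
  [0.01,[0.009,0,0],[0,0,0]],
])

```text
time: 10.02
tool_pos: [0.5405, 0.0295, 0.1616]
ee_rot: [-3.14, 0.612, 1.506]
wrist_force: [-0.1, 0.0, -0.9]
width: 0.0241
finger_force: 30.0
```

```bash
python3 - <<'E'
from tgt import *
o=robot.get_obs(); R=Ro.from_euler('xyz',o['ee_rot']).as_matrix(); print(R.T@o['wrist_force'],o['wrist_torque'])
delta('a',0,(L,0,.018))
E
```

```text
[ 0.5554 -0.1318  0.7398] [ 0.3775 -0.0071 -0.0028]
a goal [ 0.5377 -0.0101  0.1897] shift [-0.0486 -0.0003 -0.0002] turn [-0.0005  0.0008  0.0014]
```

>>> drive_tool([
  [0.01,[0.003,0,0],[0,0,0]],
  [0.01,[0.006,0,0],[0,0,0]],
])

```text
time: 10.28
tool_pos: [0.5408, 0.0344, 0.1581]
ee_rot: [-3.14, 0.612, 1.506]
wrist_force: [-0.2, -0.8, -1.0]
width: 0.024
finger_force: 30.0
```

>>> drive_tool([
  [0.01,[0.003,0,0],[0,0,0]],
  [0.01,[0.006,0,0],[0,0,0]],
])

```text
time: 10.52
tool_pos: [0.5411, 0.0393, 0.1546]
ee_rot: [-3.14, 0.612, 1.506]
wrist_force: [0.7, -0.1, -0.7]
width: 0.0241
finger_force: 30.0
```

Past 60 mm with no force, so bore a is the empty one. I'll push on home.

>>> drive_tool([
  [0.01,[0.006,0,0],[0,0,0]],
  [0.01,[0.012,0,0],[0,0,0]],
  [0.01,[0.018,0,0],[0,0,0]],
  [0.01,[0.024,0,0],[0,0,0]],
  [0.01,[0.028,0,0],[0,0,0]],
])

```text
time: 11.15
tool_pos: [0.5425, 0.0624, 0.1383]
ee_rot: [-3.14, 0.612, 1.507]
wrist_force: [-0.4, 0.4, -1.2]
width: 0.0241
finger_force: 30.0
```

>>> drive_tool([
  [0.01,[0.003,0,0],[0,0,0]],
  [0.01,[0.006,0,0],[0,0,0]],
  [0.01,[0.006,0,0],[0,0,0]],
])

```text
time: 11.52
tool_pos: [0.5429, 0.0654, 0.1365]
ee_rot: [-3.141, 0.616, 1.504]
wrist_force: [-1.5, -4.8, 2.2]
width: 0.0237
finger_force: 30.0
```

```bash
python3 - <<'E'
from tgt import *
o=robot.get_obs(); R=Ro.from_euler('xyz',o['ee_rot']).as_matrix(); print(R.T@o['wrist_force'],o['wrist_torque'])
delta('a',0,(L,0,.018))
E
```

```text
[-5.2561 -1.1923  1.    ] [-0.8465  0.2164 -0.028 ]
a goal [ 0.5377 -0.0101  0.1897] shift [-0.0925 -0.0002  0.0003] turn [-0.0008  0.0048 -0.    ]
```

>>> drive_tool([
  [0.01,[0.004,0,0],[0,0,0]],
  [0.01,[0.008,0,0],[0,0,0]],
  [0.01,[0.01,0,0],[0,0,0]],
  [0.01,[0.01,0,0],[0,0,0]],
])

```text
time: 12.02
tool_pos: [0.5431, 0.0668, 0.1362]
ee_rot: [3.139, 0.632, 1.496]
wrist_force: [-4.5, -20.7, 14.9]
width: 0.024
finger_force: 30.1
```

```bash
python3 - <<'E'
from tgt import *
o=robot.get_obs(); R=Ro.from_euler('xyz',o['ee_rot']).as_matrix(); print(R.T@o['wrist_force'],o['wrist_torque'])
delta('a',0,(L,0,.018))
im,c=snap('wrist','w5'); s,cs=snap('scene','s5'); print(proj(c,E['a']))
cv2.imwrite('pics/m5.png',np.hstack([cv2.resize(im[:,:,::-1],(400,300)),cv2.resize(s[155:200,250:310,::-1],(400,300),interpolation=cv2.INTER_CUBIC)]))
E
```

```text
[-25.7427  -2.9042   0.3244] [-4.5615  0.9481 -0.1471]
a goal [ 0.5377 -0.0101  0.1897] shift [-0.0938  0.0003  0.0024] turn [-0.0023  0.0208 -0.0066]
[279.9606 167.1505]
```

View pics/m5.png

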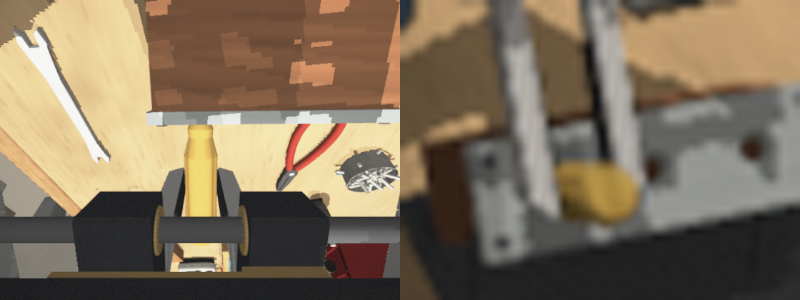

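The handle's front meets the plate edge in the wrist view (row 124 of the half-size crop), and a firm 26 N stop agrees with that. I'll ease off, release and retreat.

>>> drive_tool([
  [0.01,[-0.005,0,0],[0,0,0]],
  [0.01,[-0.01,0,0],[0,0,0]],
  [0.01,[-0.011,0,0],[0,0,0]],
  [0.01,[-0.011,0,0],[0,0,0]],
])

```text
time: 12.62
tool_pos: [0.5429, 0.0654, 0.1364]
ee_rot: [-3.141, 0.614, 1.505]
wrist_force: [-1.0, -4.7, 2.9]
width: 0.0242
finger_force: 30.0
```

>>> drive_tool([
  [0.05,[0,0,0],[0,0,0]],
  [0.05,[0,0,0],[0,0,0]],
  [0.05,[0,0,0],[0,0,0]],
  [0.05,[0,0,0],[0,0,0]],
])

```text
time: 13.12
tool_pos: [0.5428, 0.0666, 0.1356]
ee_rot: [-3.14, 0.611, 1.507]
wrist_force: [0.4, -0.1, -0.9]
width: 0.05
finger_force: 0.0
```

>>> drive_tool([
  [0.05,[0,0,-0.01],[0,0,0]],
  [0.05,[0,0,-0.03],[0,0,0]],
  [0.05,[0,0,-0.06],[0,0,0]],
  [0.05,[0,0,-0.09],[0,0,0]],
  [0.05,[0,0,-0.12],[0,0,0]],
])

```text
time: 13.75
tool_pos: [0.5475, 0.1358, 0.2355]
ee_rot: [-3.141, 0.611, 1.506]
wrist_force: [0.3, 0.5, 0.3]
width: 0.0501
finger_force: 0.0
```

```bash
python3 - <<'E'
from tgt import *
s,cs=snap('scene','s6'); im,c=snap('wrist','w6'); d,cd=snap('side','d6')
print([proj(cs,E['a']+Z*t) for t in (0,.098)],[proj(c,E['a']+Z*t) for t in (0,.098)],robot.get_obs()['time'])
q=proj(cd,E['b']).astype(int)
cr=lambda a:cv2.resize(a[:,:,::-1],(400,300),interpolation=cv2.INTER_CUBIC)
cv2.imwrite('pics/m6.png',np.vstack([np.hstack([cr(im),cr(s[155:215,250:330])]),np.hstack([cr(s),cr(d)])]))
E
```

```text
[array([272.289 , 182.8109]), array([282.1518, 184.7612])] [array([278.8096, 151.8332]), array([279.0497, 256.9316])] 13.9
```

View pics/m6.png

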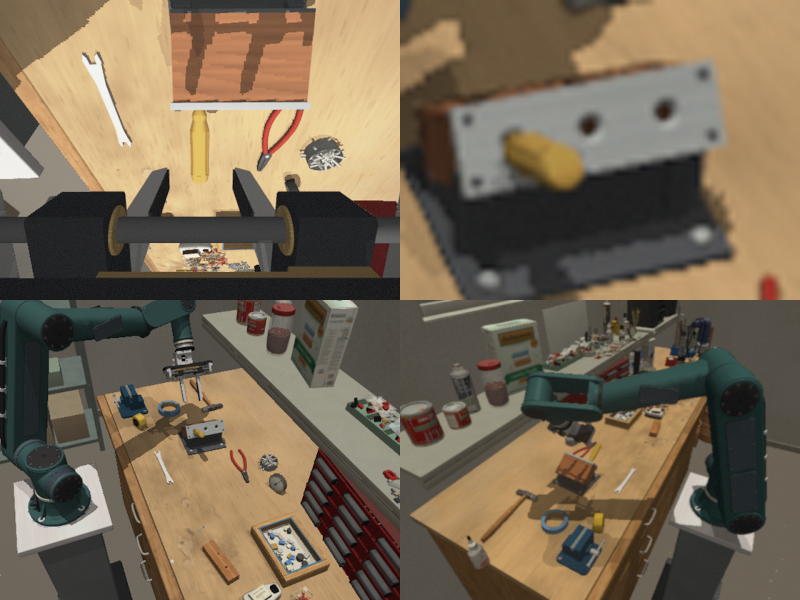

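The driver sits in bore a. Its handle is at the plate and droops a little, as the clearance allows. The other things on the bench are where they were. I'll check numerically how deep it sits.

```bash
python3 - <<'E'
from tgt import *
c=imaging.get_calibration('wrist');cs=imaging.get_calibration('scene')
for f,(u0,v0,u1,v1) in [('w6',(255,140,310,265)),('s6',(262,170,292,200))]:
    hsv=cv2.cvtColor(cv2.imread(f'pics/{f}.png'),cv2.COLOR_BGR2HSV)[v0:v1,u0:u1]
    m=cv2.inRange(hsv,(20,140,60),(32,255,255)); ct=max(cv2.findContours(m,0,2)[0],key=cv2.contourArea)
    x,y,w,h=cv2.boundingRect(ct); print(f,x+u0,y+v0,w,h,cv2.minAreaRect(ct),(u0,v0))
for a in [(280,253),(280,255)]:
  p,e=tri([ray(c,*a),ray(cs,282.6,188.8)]); print(p,e,'along Z',(p-E['a'])@Z,'perp',(p-E['a'])@np.cross(Y,Z))
for a in [(280,152),(280,154)]:
  o,d=ray(c,*a); t=np.dot(E['a']-o,np.cross(Y,Z))-.002; t/=d@np.cross(Y,Z); print('front along Z',(o+t*d-E['a'])@Z)
E
```

```text
w6 266 155 26 101 ((23.5, 65.0), (100.0, 25.0), 90.0) (255, 140)
s6 271 182 15 11 ((16.338233947753906, 16.60293960571289), (14.234380722045898, 7.545937538146973), 30.963756561279297) (262, 170)
[0.539  0.0104 0.1401] [np.float64(0.00017846863181444705), np.float64(0.00017846863181444366)] along Z 0.09675041347896286 perp -0.010859632400701393
[0.5386 0.009  0.1414] [np.float64(0.0004423375347172616), np.float64(0.0004423375347171704)] along Z 0.09862691684932424 perp -0.01062040112473537
front along Z 6.50164700732329e-05
front along Z 0.0017903475578232575
```

```bash
python3 -c "
from bench import robot
print(robot.close_job())"
```

```text
the job is handed in; nothing more can be done
None
```

The screwdriver is fully home in bore a (b was blocked, c not tried), with the handle measured against the cover plate to within about 2 mm; I let go of it, touched nothing else on the bench, and handed the job in at about 14 s.

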